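# Find the softest seat spring and push its tag down

### The job

Press each of the three spring pads about a centimetre down with the fingertips to feel which spring is the softest. When all three have been pressed, push the red tag beside the softest one fully down, and leave the other two tags up. Only press and push: do not pick up or shift the hammer, glue, twine spool or tack tin.

Things in the scene. Friction and masses are not known exactly. Their poses are not given: they have to be found in the camera images.
- frame: fixed wooden seat-frame section with webbing, 220 x 440 mm, top 30 mm above the bench, placed and turned anew each time. Origin on the bench under the middle pad; x points from the row of tags to the row of pads (roughly away from the robot), y along the pads to the left one. Three look-alike spring units stand on it 120 mm apart; which spring stands where changes and cannot be seen
- pad_left (a point): centre of the top of the spring pad towards the frame's +y, at rest (fixed to the frame: does not sink with the pad). Round pad covered in blue fabric, 68 mm across (flat top 56 mm), 20 mm thick, top 125 mm above the bench, on a coil spring; pressed straight down it sinks up to 20 mm, and springs back
- tag_left (a point): centre of the top of the red tag of that pad, while the tag is up (fixed to the frame: does not sink with the tag). Flat red square, 32 x 32 mm, 8 mm thick, on a steel stem over a light wooden block, 85 mm from the pad centre on the frame's -x side; its top is 110 mm above the bench when up, 90 mm fully down. It takes about 3 N to move and stays where it is left
- pad_middle (a point): centre of the top of the spring pad in the middle, at rest (fixed to the frame: does not sink with the pad). Round pad covered in blue fabric, 68 mm across (flat top 56 mm), 20 mm thick, top 125 mm above the bench, on a coil spring; pressed straight down it sinks up to 20 mm, and springs back
- tag_middle (a point): centre of the top of the red tag of that pad, while the tag is up (fixed to the frame: does not sink with the tag). Flat red square, 32 x 32 mm, 8 mm thick, on a steel stem over a light wooden block, 85 mm from the pad centre on the frame's -x side; its top is 110 mm above the bench when up, 90 mm fully down. It takes about 3 N to move and stays where it is left
- pad_right (a point): centre of the top of the spring pad towards the frame's -y, at rest (fixed to the frame: does not sink with the pad). Round pad covered in blue fabric, 68 mm across (flat top 56 mm), 20 mm thick, top 125 mm above the bench, on a coil spring; pressed straight down it sinks up to 20 mm, and springs back
- tag_right (a point): centre of the top of the red tag of that pad, while the tag is up (fixed to the frame: does not sink with the tag). Flat red square, 32 x 32 mm, 8 mm thick, on a steel stem over a light wooden block, 85 mm from the pad centre on the frame's -x side; its top is 110 mm above the bench when up, 90 mm fully down. It takes about 3 N to move and stays where it is left
- pad_ash (a joint): how far the pad of spring unit 'ash' is pressed, m: 0 up, 0.020 fully down. The place of this unit on the frame is not told. The pad starts to sink at 0.5 to 1 N, then the force grows evenly with depth: at 10 mm the three pads need about 3, 6 and 12 N, in an order not told. The firmest takes about 23 N fully down
- mark_ash (a joint): brass pointer of spring unit 'ash' on the white strip at the pad's +x side: the deepest press so far, m, 0 untouched, up to 0.020. The sinking pad drags it down (0.5 N) and it stays there
- tag_ash (a joint): red tag of spring unit 'ash', m: 0 up, 0.020 fully down. It stands beside the pad of the same unit
- pad_elm (a joint): how far the pad of spring unit 'elm' is pressed, m: 0 up, 0.020 fully down. The place of this unit on the frame is not told. The pad starts to sink at 0.5 to 1 N, then the force grows evenly with depth: at 10 mm the three pads need about 3, 6 and 12 N, in an order not told. The firmest takes about 23 N fully down
- mark_elm (a joint): brass pointer of spring unit 'elm' on the white strip at the pad's +x side: the deepest press so far, m, 0 untouched, up to 0.020. The sinking pad drags it down (0.5 N) and it stays there
- tag_elm (a joint): red tag of spring unit 'elm', m: 0 up, 0.020 fully down. It stands beside the pad of the same unit
- pad_fir (a joint): how far the pad of spring unit 'fir' is pressed, m: 0 up, 0.020 fully down. The place of this unit on the frame is not told. The pad starts to sink at 0.5 to 1 N, then the force grows evenly with depth: at 10 mm the three pads need about 3, 6 and 12 N, in an order not told. The firmest takes about 23 N fully down
- mark_fir (a joint): brass pointer of spring unit 'fir' on the white strip at the pad's +x side: the deepest press so far, m, 0 untouched, up to 0.020. The sinking pad drags it down (0.5 N) and it stays there
- tag_fir (a joint): red tag of spring unit 'fir', m: 0 up, 0.020 fully down. It stands beside the pad of the same unit
- hammer: upholsterer's hammer, wooden handle and steel head, about 260 mm long, lying on the bench beyond the frame. Loose bystander; origin near the middle of its underside
- glue: white glue bottle with a red cap, 56 mm wide, 170 mm tall, standing on the bench beside the frame's left end. Loose bystander; origin at the centre of its underside
- spool: tan twine spool, 60 mm wide, 62 mm tall, standing on the bench beside the frame's right end. Loose bystander; origin at the centre of its underside
- tacks: blue tin of tacks, 66 mm wide, 60 mm tall, standing on the bench beside the frame's left end, nearer the robot than the glue. Loose bystander; origin at the centre of its underside

How it is judged:
On the way, in this order (a step that is already met when the one before it is completed fails the run):
1. all three pads have been pressed at least 6 mm down (their pointers show it), with no tag pushed yet (value of joint each of mark_ash, mark_elm, mark_fir above 0.006 m and value of joint each of tag_ash, tag_elm, tag_fir below 0.004 m), for 0.1 s.
2. the tag of the softest spring is fully down (at least 17 of 20 mm) (value of joint tag_fir above 0.017 m), for 0.2 s.
At the end, for the whole second after the job is handed in: The softest spring's tag is at least 17 mm down of its 20 mm, the other two tags less than 4 mm down; all three pointers show a press of more than 6 mm, all pads are up again (within 3 mm), and the bystanders stand still within 30 mm of where they were (value of joint tag_fir above 0.017 m and value of joint each of tag_ash, tag_elm below 0.004 m and value of joint each of mark_ash, mark_elm, mark_fir above 0.006 m and value of joint each of pad_ash, pad_elm, pad_fir below 0.003 m and distance of each of hammer, glue, spool, tacks from where it was at the start of the episode below 0.03 m and linear speed of each of hammer, glue, spool, tacks below 0.02 m/s); the robot touches nothing.
It fails at once if the tag of a spring that is not the softest is pushed down (more than 6 mm) (value of joint any of tag_ash, tag_elm above 0.006 m).
It fails at once if a bystander is shifted by more than 30 mm, lifted more than 15 mm or tipped over (distance of any of hammer, glue, spool, tacks from where it was at the start of the episode above 0.03 m or height (world z) of any of glue, spool, tacks above 0.015 m or angle between any of glue, spool, tacks's own z axis and vertical above 0.5 rad).
It also fails if it takes over 67 s, if anything falls off the work surface, if the arm or the gripper's body presses on something with over 40 N, if the wrist force passes 120 N, or if a joint passes its speed limit or range.

### The arm

A 6-joint arm with a two-finger parallel gripper is mounted at the origin on the work surface. World frame = base frame: x ahead of the robot, y to its left, z up, the work surface at z = 0. Lengths are in m, angles in rad, forces in N, time in s.
With the tool pointing down it reaches from about 0.425 to 0.95 m from the base axis. Payload 3.5 kg.
Tool frame: the origin (TCP) lies on the centre line of the jaws, within the pads' length; the fingertips stand 19 mm ahead of it and the grasp point (between the pads) is the TCP (r.finger_overhang is the distance from the TCP to the fingertips, in m); y points along the fingers, z is the direction in which the jaws open and shut, and the axes are right-handed (so a half turn about y gives the same grasp; the last joint's range is limited). The gripper opens to 85 mm and grips with 20 to 120 N. Pads are 22 mm wide; open, the fingers measure 114 mm over their backs; the gripper's body (76 mm by 85 mm) begins 54 mm behind the grasp point. The pads swing forward as they close: fully open they stand 13 mm farther back than shut.
Start: joints at [-1.429, 0.286, 1.577, -0, 1.279, -0.15], TCP at [0.194, -0.646, 0.25] pointing down, gripper open.
Joint ranges: [-2.77, 2.77], [-0.9, 2.22], [0.21, 2.48], [-1.53, 4.67], [0.24, 2.81], [-2.84, 2.84]. Speed limits (rad/s): [2.79, 2.79, 3.14, 3.14, 3.14, 3.14].

### API

Orientations are given as a 3x3 rotation matrix whose columns are the frame's x, y, z axes.
In Python, from plant import r gives the robot as it stands.
- The arm moves only by the tool apply_moves, never from a script. Its argument "moves" is a list of rows, each an object of numbers: "wx", "wy", "wz": the turn, a rotation vector about the world's x, y, z in degrees; "tx", "ty", "tz": the shift along the world's x, y, z in m; "gripper": the closure, from -1 (fully open) to 1 (shut). In form: [{"wx": .., "wy": .., "wz": .., "tx": .., "ty": .., "tz": .., "gripper": ..}, ...]. A call has 1 to 20 rows; each row is the pose to reach, as a shift and turn from the pose measured when the call began; what a row does not reach only later rows make up. A row lasts 1/8 s, in which the tool goes at most 62.5 mm and 10.7 degrees, less where a joint would pass 70% of its speed; a pose out of reach is approached as far as the arm can. A call with a gripper value outside its range is refused whole. The fingers move at their own pace and stop on an object; the grip force is fixed at half the most. Time passes only in rows, so rows that repeat a pose let the fingers close. It gives the time, the measured TCP pose, the force and the opening at its end, in the units of the state.
- r.read_state(): the state, without advancing time (a new reading comes with each control period).
- r.get_image(name): name is "side" or "top"; returns a dict with "frame" (480x640x3 uint8, red, green, blue), "z_map" (480x640 float32, m along the optical axis (not along the pixel's ray), 0 where there is no reading), "K" (3x3 intrinsics, pixels), "dist_coeffs" ([k1, k2, p1, p2, k3] as OpenCV has them; the pictures are not rectified), "rvec" (rotation vector, rad) and "tvec" (3), from world to camera coordinates, as OpenCV has them. Camera axes: x right, y down, z forward; pixel columns grow to the right and rows downward; lengths in m; the calibration is good to about 2 mm. A picture is of the moment at which its call begins.
- r.finish_job(): hands the job in, once; it reports no verdict.
Trained networks look in a picture, given as the dict that the camera call returned (one of the last four; its "shot" number tells which), for a name from the list of things; names that differ only in an ending like _2 or _b are one class to them, and where a whole thing is asked for, a point or a joint stands for the part that bears it (a point fixed in the world has none). Each returns a list of dicts, best first, with "score" (0 to 1); they miss things now and then, are a little off and sometimes report something else, mostly with a low value. They report only what shows in the picture. A call takes as long as a camera call.
- r.trace(label, picture): "mask" (480x640 bool, what is visible of it) and "pixel" ([row, column] in pixels, amid what is visible of it).
- r.mark_of(label, picture): "pixel" ([row, column] in pixels: a listed point, or the origin of a listed thing).
The state is a dict: "time_s": time; "joints": joint angles; "dq": joint speeds; "joint_efforts": joint torques, N m; "position": TCP position; "tcp_rot": TCP orientation; "force": force on the tool from outside, world axes, zero at the start; "ft_torque": the same for the moment, N m; "width": finger opening in m.
Only numpy, scipy, OpenCV 4.12 (cv2) and the standard library are available. Lean on these libraries where they do the work, as an engineer would, in place of code of your own. Each camera call takes 0.05 s, during which the arm holds its last target.

## Working session

There is one attempt and no reset: what is moved stays moved. The work goes in short steps, Python scripts to look and compute and a tool call to move; the robot and the scene stay as the last step left them, time stands still between calls to the robot, and variables do not carry over. Pictures are saved under pics/ and viewed, and the job is handed in when it is done.

Besides the shell and the picture viewer there is one more tool, called after "Emit:" as name(argument=value, ...), one argument or row to a line, values as JSON. apply_moves: Moves the arm, as the interface text tells. Its arguments: {"type":"object","properties":{"moves":{"type":"array","items":{"type":"object","properties":{"wx":{"type":"number"},"wy":{"type":"number"},"wz":{"type":"number"},"tx":{"type":"number"},"ty":{"type":"number"},"tz":{"type":"number"},"gripper":{"type":"number"}}}}},"required":["moves"]}

```bash
mkdir -p pics; cat > h.py <<'E'
import numpy as np, cv2
def world(p,row,col,z=None):
    K=np.array(p["K"]);d=np.array(p["dist_coeffs"]);R=cv2.Rodrigues(np.array(p["rvec"],float))[0];t=np.array(p["tvec"],float).ravel()
    u=cv2.undistortPoints(np.array([[[col,row]]],float),K,d)[0,0]
    ray=R.T@np.array([u[0],u[1],1]);o=-R.T@t
    if z is not None: s=(z-o[2])/ray[2]
    else:
        s=float(p["z_map"][int(round(row)),int(round(col))])
    return o+s*ray
E
python3 - <<'E'
from plant import r
from h import *
for n in ["top","side"]:
    p=r.get_image(n); cv2.imwrite(f"pics/{n}0.png",p["frame"][:,:,::-1])
    for l in ["pad_left","pad_middle","pad_right","tag_left","tag_middle","tag_right"]:
        z=.125 if l[0]=="p" else .11
        for m in r.mark_of(l,p)[:2]:
            q=m["pixel"];print(n,l,round(m["score"],2),np.round(q,1),world(p,*q,z=z).round(4),world(p,*q).round(4))
s=r.read_state();print(s)
E
```

```text
top pad_left 0.58 [268.8 296.2] [0.561  0.1716 0.125 ] [0.561  0.1719 0.1227]
top pad_middle 0.93 [261.5 350.7] [0.5792 0.0491 0.125 ] [0.5792 0.0491 0.1235]
top pad_right 0.93 [254.3 405.2] [ 0.5968 -0.0729  0.125 ] [ 0.5968 -0.0731  0.1233]
top pad_right 0.53 [245.  473.8] [ 0.6194 -0.2275  0.125 ] [ 0.6215 -0.2441  0.0633]
top tag_left 0.55 [306.3 303.8] [0.4758 0.1546 0.11  ] [0.4758 0.1545 0.1109]
top tag_left 0.24 [288.9 407.2] [ 0.5186 -0.0797  0.11  ] [ 0.5186 -0.0798  0.1093]
top tag_middle 0.73 [295.8 356. ] [0.5015 0.0362 0.11  ] [0.5015 0.0362 0.1097]
top tag_middle 0.44 [262.7 351.6] [0.5764 0.0471 0.11  ] [0.5765 0.0471 0.1251]
top tag_right 0.95 [288.1 408.2] [ 0.5204 -0.082   0.11  ] [ 0.5204 -0.082   0.1099]
side pad_left 0.63 [268.6 339.3] [0.5647 0.1665 0.125 ] [0.5645 0.1685 0.1275]
side pad_middle 0.58 [233.1 340.7] [0.5777 0.0524 0.125 ] [0.5775 0.0535 0.1263]
side pad_right 0.61 [366.8 308.9] [0.5897 0.4331 0.125 ] [0.6    0.3915 0.0449]
side pad_right 0.58 [201.3 339.9] [ 0.5961 -0.0615  0.125 ] [ 0.5961 -0.0618  0.1247]
side tag_left 0.88 [272.4 374. ] [0.482
[... 286 characters left out ...]
+00, -4.80539943e-05,
        1.27858833e+00, -1.49995266e-01]), 'dq': array([ 0.00014643,  0.00038935,  0.00014026, -0.00045675, -0.00071544,
       -0.00041354]), 'joint_efforts': array([-8.82965778e-04, -4.05824876e+01, -2.92861640e+01, -1.20384948e-04,
        4.59645889e-04,  1.05855282e-06]), 'position': array([ 0.19418997, -0.6464606 ,  0.25037492]), 'tcp_rot': array([[-9.57729167e-01, -3.36749582e-05,  2.87671412e-01],
       [-2.87671408e-01, -8.97309002e-05, -9.57729165e-01],
       [ 5.80645044e-05, -9.99999995e-01,  7.62505776e-05]]), 'force': array([-0.77609849,  0.43094873,  0.24893884]), 'ft_torque': array([-0.00336136,  0.01832922,  0.0084326 ]), 'width': 0.08559388585362071}
```

View pics/top0.png

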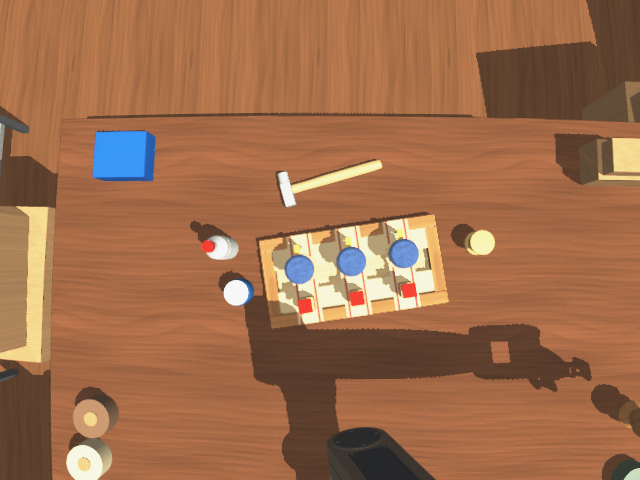

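View pics/side0.png

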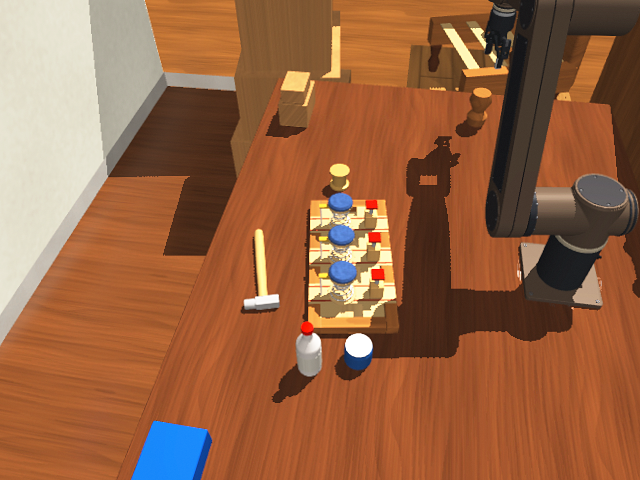

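```bash
python3 - <<'E'
from plant import r
from h import *
p=r.get_image("top"); f=p["frame"].astype(int)
hsv=cv2.cvtColor(p["frame"],cv2.COLOR_RGB2HSV)
R=cv2.Rodrigues(np.array(p["rvec"],float))[0];t=np.array(p["tvec"],float).ravel()
for nm,m,z in [("blue",((hsv[...,0]>95)&(hsv[...,0]<130)&(hsv[...,1]>80)),.125),("red",(((hsv[...,0]<6)|(hsv[...,0]>172))&(hsv[...,1]>140)),.11)]:
    n,lab,st,c=cv2.connectedComponentsWithStats(m.astype(np.uint8))
    for i in range(1,n):
        if st[i,4]>60:
            ys,xs=np.where(lab==i)
            P=np.array([world(p,y,x) for y,x in zip(ys,xs)])
            k=abs(P[:,2]-z)<.006
            print(nm,st[i],c[i][::-1].round(1),world(p,*c[i][::-1],z=z).round(4),k.sum(),P[k].mean(0).round(4) if k.any() else "", ((P[k].min(0)+P[k].max(0))/2).round(4) if k.any() else "")
E
```

```text
blue [  93  131   62   50 2963] [155.7 123.7] [0.8205 0.5893 0.125 ] 0  
blue [389 239  29  29 642] [253.  403.4] [ 0.5996 -0.0688  0.125 ] 628 [ 0.5995 -0.0689  0.1242] [ 0.5997 -0.0685  0.1249]
blue [337 247  29  29 641] [261.2 351. ] [0.58   0.0484 0.125 ] 618 [0.5797 0.0489 0.1239] [0.5803 0.0485 0.1247]
blue [285 255  29  29 630] [268.9 298.8] [0.5608 0.1657 0.125 ] 601 [0.5603 0.1665 0.1238] [0.5606 0.166  0.125 ]
blue [237 279  17  25 134] [289.7 248. ] [0.5122 0.2803 0.125 ] 0  
red [202 240  13  13 125] [246.  207.6] [0.61   0.3813 0.11  ] 0  
red [402 283  15  15 179] [290.1 408.9] [ 0.516  -0.0835  0.11  ] 174 [ 0.5159 -0.0836  0.1096] [ 0.516  -0.0837  0.1103]
red [349 291  15  15 172] [297.8 356.3] [0.4969 0.0355 0.11  ] 171 [0.4968 0.0354 0.1095] [0.4966 0.0361 0.1102]
red [298 299  14  15 172] [305.6 304.4] [0.4773 0.1532 0.11  ] 165 [0.4768 0.1529 0.1091] [0.4764 0.1532 0.1093]
```

The top view shows pads at (row, col) 269,299 / 261,351 / 254,403 and tags at 306,304 / 298,356 / 290,409. The bystanders are clear of them. The frame is turned about 9.4°. Next I move above the right pad with the fingers shut.

Emit:
apply_moves(
  moves=[
    {"tx": 0.03, "ty": 0.043, "gripper": 1},
    {"tx": 0.06, "ty": 0.085, "wz": -2, "gripper": 1},
    {"tx": 0.09, "ty": 0.128, "wz": -4, "gripper": 1},
    {"tx": 0.12, "ty": 0.171, "wz": -6, "gripper": 1},
    {"tx": 0.15, "ty": 0.214, "wz": -7.3, "gripper": 1},
    {"tx": 0.18, "ty": 0.257, "wz": -7.3, "gripper": 1},
    {"tx": 0.21, "ty": 0.3, "wz": -7.3, "gripper": 1},
    {"tx": 0.24, "ty": 0.342, "wz": -7.3, "gripper": 1},
    {"tx": 0.27, "ty": 0.385, "wz": -7.3, "gripper": 1},
    {"tx": 0.3, "ty": 0.428, "wz": -7.3, "gripper": 1},
    {"tx": 0.33, "ty": 0.47, "wz": -7.3, "gripper": 1},
    {"tx": 0.36, "ty": 0.513, "wz": -7.3, "gripper": 1},
    {"tx": 0.385, "ty": 0.549, "wz": -7.3, "gripper": 1},
    {"tx": 0.4056, "ty": 0.5777, "tz": -0.01, "wz": -7.3, "gripper": 1},
    {"tx": 0.4056, "ty": 0.5777, "tz": -0.04, "wz": -7.3, "gripper": 1},
    {"tx": 0.4056, "ty": 0.5777, "tz": -0.06, "wz": -7.3, "gripper": 1},
    {"tx": 0.4056, "ty": 0.5777, "tz": -0.06, "wz": -7.3, "gripper": 1},
    {"tx": 0.4056, "ty": 0.5777, "tz": -0.06, "wz": -7.3, "gripper": 1},
  ],
)

```text
validation failed for argument at $.mo...
```

The call was refused, perhaps because the fields have to be complete. I'll retry with all fields.

Emit:
apply_moves(
  moves=[
    {"wx": 0, "wy": 0, "wz": -2, "tx": 0.06, "ty": 0.085, "tz": 0, "gripper": 1},
    {"wx": 0, "wy": 0, "wz": -4, "tx": 0.12, "ty": 0.171, "tz": 0, "gripper": 1},
    {"wx": 0, "wy": 0, "wz": -6, "tx": 0.18, "ty": 0.257, "tz": 0, "gripper": 1},
    {"wx": 0, "wy": 0, "wz": -7.3, "tx": 0.24, "ty": 0.342, "tz": 0, "gripper": 1},
  ],
)

```text
time_s: 1.25
position: [0.3387, -0.4402, 0.2506]
tcp_rot: [[-0.987, 0.001, 0.162], [-0.162, -0.001, -0.987], [-0.0, -1.0, 0.001]]
force: [0.1, -1.0, 0.5]
width: 0.0119
```

Emit:
apply_moves(
  moves=[
    {"wx": 0, "wy": 0, "wz": 0, "tx": 0.033, "ty": 0.047, "tz": 0, "gripper": 1},
    {"wx": 0, "wy": 0, "wz": 0, "tx": 0.066, "ty": 0.094, "tz": 0, "gripper": 1},
    {"wx": 0, "wy": 0, "wz": 0, "tx": 0.1, "ty": 0.141, "tz": 0, "gripper": 1},
    {"wx": 0, "wy": 0, "wz": 0, "tx": 0.133, "ty": 0.188, "tz": 0, "gripper": 1},
    {"wx": 0, "wy": 0, "wz": 0, "tx": 0.166, "ty": 0.235, "tz": 0, "gripper": 1},
    {"wx": 0, "wy": 0, "wz": 0, "tx": 0.2, "ty": 0.282, "tz": 0, "gripper": 1},
    {"wx": 0, "wy": 0, "wz": 0, "tx": 0.232, "ty": 0.33, "tz": -0.02, "gripper": 1},
    {"wx": 0, "wy": 0, "wz": 0, "tx": 0.261, "ty": 0.3714, "tz": -0.04, "gripper": 1},
    {"wx": 0, "wy": 0, "wz": 0, "tx": 0.261, "ty": 0.3714, "tz": -0.07, "gripper": 1},
    {"wx": 0, "wy": 0, "wz": 0, "tx": 0.261, "ty": 0.3714, "tz": -0.08, "gripper": 1},
    {"wx": 0, "wy": 0, "wz": 0, "tx": 0.261, "ty": 0.3714, "tz": -0.08, "gripper": 1},
    {"wx": 0, "wy": 0, "wz": 0, "tx": 0.261, "ty": 0.3714, "tz": -0.08, "gripper": 1},
  ],
)

```text
time_s: 2.75
position: [0.6003, -0.0697, 0.1722]
tcp_rot: [[-0.987, 0.003, 0.161], [-0.161, -0.001, -0.987], [-0.003, -1.0, 0.002]]
force: [0.5, 0.6, -0.4]
width: -0.0002
```

```bash
python3 - <<'E'
from plant import r
from h import *
print(r.finger_overhang)
p=r.get_image("side"); cv2.imwrite("pics/s1.png",cv2.resize(p["frame"][150:330,230:470,::-1],None,fx=3,fy=3))
s=r.read_state();print(s["position"],s["force"],s["width"])
E
```

```text
0.019
[ 0.60039069 -0.06967521  0.17241813] [ 0.35977483  0.57114042 -0.73171796] 0.00011668866666118764
```

View pics/s1.png

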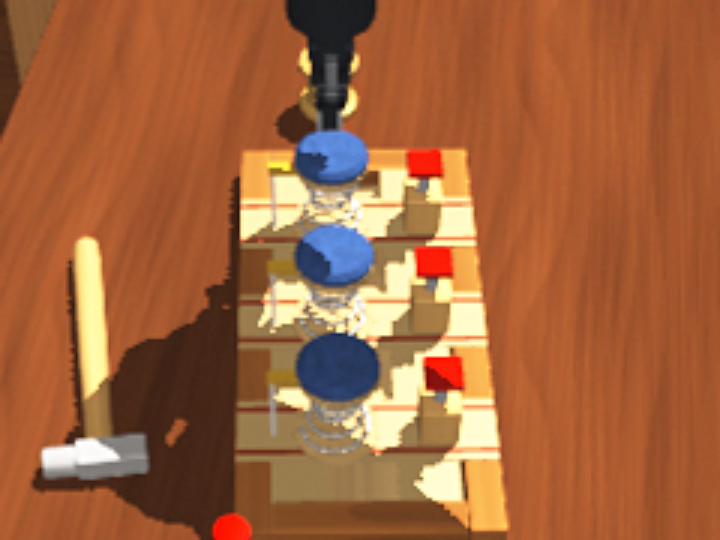

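The fingertips are centred above the right pad. I press in two steps and read the force at each.

Emit:
apply_moves(
  moves=[
    {"wx": 0, "wy": 0, "wz": 0, "tx": 0, "ty": 0, "tz": -0.015, "gripper": 1},
    {"wx": 0, "wy": 0, "wz": 0, "tx": 0, "ty": 0, "tz": -0.025, "gripper": 1},
    {"wx": 0, "wy": 0, "wz": 0, "tx": 0, "ty": 0, "tz": -0.033, "gripper": 1},
    {"wx": 0, "wy": 0, "wz": 0, "tx": 0, "ty": 0, "tz": -0.033, "gripper": 1},
    {"wx": 0, "wy": 0, "wz": 0, "tx": 0, "ty": 0, "tz": -0.033, "gripper": 1},
    {"wx": 0, "wy": 0, "wz": 0, "tx": 0, "ty": 0, "tz": -0.033, "gripper": 1},
  ],
)

```text
time_s: 3.55
position: [0.6004, -0.0697, 0.1398]
tcp_rot: [[-0.987, 0.003, 0.161], [-0.161, -0.002, -0.987], [-0.003, -1.0, 0.002]]
force: [-2.4, -0.7, 3.7]
width: 0.0004
```

Emit:
apply_moves(
  moves=[
    {"wx": 0, "wy": 0, "wz": 0, "tx": 0, "ty": 0, "tz": -0.003, "gripper": 1},
    {"wx": 0, "wy": 0, "wz": 0, "tx": 0, "ty": 0, "tz": -0.006, "gripper": 1},
    {"wx": 0, "wy": 0, "wz": 0, "tx": 0, "ty": 0, "tz": -0.006, "gripper": 1},
    {"wx": 0, "wy": 0, "wz": 0, "tx": 0, "ty": 0, "tz": -0.006, "gripper": 1},
    {"wx": 0, "wy": 0, "wz": 0, "tx": 0, "ty": 0, "tz": -0.006, "gripper": 1},
  ],
)

```text
time_s: 4.18
position: [0.6006, -0.0697, 0.1344]
tcp_rot: [[-0.987, 0.004, 0.161], [-0.161, -0.002, -0.987], [-0.004, -1.0, 0.002]]
force: [-2.3, 0.7, 5.9]
width: 0.0
```

```bash
python3 - <<'E'
from plant import r
from h import *
for i in range(3):
    p=r.get_image("side"); s=r.read_state();print(s["position"],s["force"],s["joint_efforts"])
cv2.imwrite("pics/s2.png",cv2.resize(p["frame"][150:330,230:470,::-1],None,fx=3,fy=3))
E
```

```text
[ 0.60063245 -0.06971964  0.13444454] [-2.86937409  0.2666459   6.21292377] [ 1.25777554e-01 -3.30517244e+01 -2.48946297e+01  1.46276797e-01
 -6.90366179e-01  3.04750851e-03]
[ 0.60063395 -0.06970679  0.13445135] [-2.38443135  0.55754125  6.05536544] [ 1.26517494e-01 -3.30534554e+01 -2.48945475e+01  1.46391615e-01
 -6.90199435e-01  3.05049325e-03]
[ 0.60063096 -0.06968133  0.13443311] [-2.96400398  0.45436968  5.21108052] [ 1.26524940e-01 -3.30546141e+01 -2.48944187e+01  1.46325370e-01
 -6.89983461e-01  3.05256712e-03]
```

View pics/s2.png

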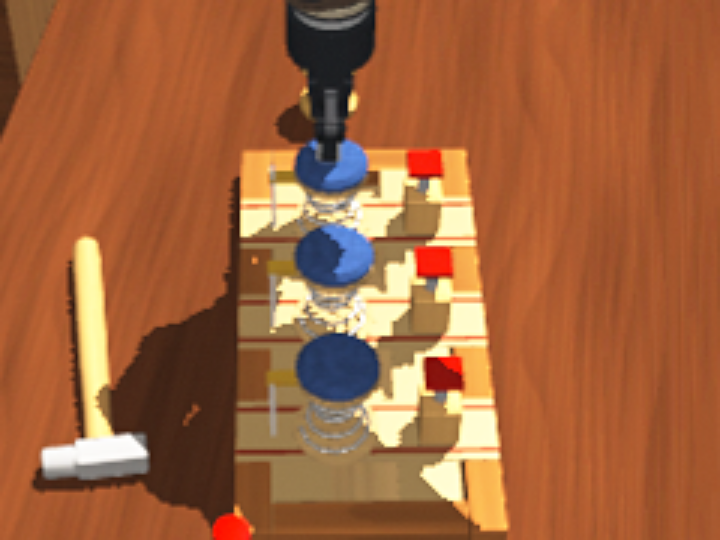

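Right pad: about 5.9 N at roughly 10 mm, so it looks like the middle spring. Next is the middle pad, pressed to the same depth.

Emit:
apply_moves(
  moves=[
    {"wx": 0, "wy": 0, "wz": 0, "tx": 0, "ty": 0, "tz": 0.02, "gripper": 1},
    {"wx": 0, "wy": 0, "wz": 0, "tx": 0, "ty": 0, "tz": 0.036, "gripper": 1},
    {"wx": 0, "wy": 0, "wz": 0, "tx": -0.005, "ty": 0.03, "tz": 0.036, "gripper": 1},
    {"wx": 0, "wy": 0, "wz": 0, "tx": -0.01, "ty": 0.06, "tz": 0.036, "gripper": 1},
    {"wx": 0, "wy": 0, "wz": 0, "tx": -0.015, "ty": 0.09, "tz": 0.036, "gripper": 1},
    {"wx": 0, "wy": 0, "wz": 0, "tx": -0.0206, "ty": 0.1184, "tz": 0.036, "gripper": 1},
    {"wx": 0, "wy": 0, "wz": 0, "tx": -0.0206, "ty": 0.1184, "tz": 0.036, "gripper": 1},
    {"wx": 0, "wy": 0, "wz": 0, "tx": -0.0206, "ty": 0.1184, "tz": 0.025, "gripper": 1},
    {"wx": 0, "wy": 0, "wz": 0, "tx": -0.0206, "ty": 0.1184, "tz": 0.015, "gripper": 1},
    {"wx": 0, "wy": 0, "wz": 0, "tx": -0.0206, "ty": 0.1184, "tz": 0.008, "gripper": 1},
    {"wx": 0, "wy": 0, "wz": 0, "tx": -0.0206, "ty": 0.1184, "tz": 0.005, "gripper": 1},
    {"wx": 0, "wy": 0, "wz": 0, "tx": -0.0206, "ty": 0.1184, "tz": 0.005, "gripper": 1},
    {"wx": 0, "wy": 0, "wz": 0, "tx": -0.0206, "ty": 0.1184, "tz": 0.005, "gripper": 1},
  ],
)

```text
time_s: 5.95
position: [0.5798, 0.048, 0.1401]
tcp_rot: [[-0.987, 0.002, 0.161], [-0.161, -0.003, -0.987], [-0.002, -1.0, 0.003]]
force: [-3.5, -1.4, 4.8]
width: 0.0002
```

Emit:
apply_moves(
  moves=[
    {"wx": 0, "wy": 0, "wz": 0, "tx": 0, "ty": 0, "tz": -0.003, "gripper": 1},
    {"wx": 0, "wy": 0, "wz": 0, "tx": 0, "ty": 0, "tz": -0.0055, "gripper": 1},
    {"wx": 0, "wy": 0, "wz": 0, "tx": 0, "ty": 0, "tz": -0.0055, "gripper": 1},
    {"wx": 0, "wy": 0, "wz": 0, "tx": 0, "ty": 0, "tz": -0.0055, "gripper": 1},
    {"wx": 0, "wy": 0, "wz": 0, "tx": 0, "ty": 0, "tz": -0.0055, "gripper": 1},
  ],
)

```text
time_s: 6.58
position: [0.58, 0.048, 0.1364]
tcp_rot: [[-0.987, 0.002, 0.161], [-0.161, -0.002, -0.987], [-0.001, -1.0, 0.003]]
force: [-4.7, 0.1, 9.0]
width: -0.0001
```

```bash
python3 - <<'E'
from plant import r
from h import *
for i in range(3):
    p=r.get_image("side"); s=r.read_state();print(s["position"],s["force"])
E
```

```text
[0.5799979  0.04798751 0.13638945] [-4.61057138  0.63138352  9.239403  ]
[0.58001031 0.04798782 0.13641669] [-5.76642953  0.28427814  9.72947198]
[0.57998318 0.04798976 0.13636015] [-4.20841305  0.67381541  8.75456658]
```

The middle pad is the firmest, at about 9.2 N and 7.6 mm. I press 3 mm further for margin, then go to the left pad.

Emit:
apply_moves(
  moves=[
    {"wx": 0, "wy": 0, "wz": 0, "tx": 0, "ty": 0, "tz": -0.004, "gripper": 1},
    {"wx": 0, "wy": 0, "wz": 0, "tx": 0, "ty": 0, "tz": -0.004, "gripper": 1},
    {"wx": 0, "wy": 0, "wz": 0, "tx": 0, "ty": 0, "tz": -0.004, "gripper": 1},
  ],
)

```text
time_s: 7.1
position: [0.5801, 0.048, 0.1346]
tcp_rot: [[-0.987, 0.001, 0.161], [-0.161, -0.002, -0.987], [-0.0, -1.0, 0.002]]
force: [-5.5, 1.4, 11.0]
width: 0.0
```

Emit:
apply_moves(
  moves=[
    {"wx": 0, "wy": 0, "wz": 0, "tx": 0, "ty": 0, "tz": 0.02, "gripper": 1},
    {"wx": 0, "wy": 0, "wz": 0, "tx": 0, "ty": 0, "tz": 0.036, "gripper": 1},
    {"wx": 0, "wy": 0, "wz": 0, "tx": -0.005, "ty": 0.03, "tz": 0.036, "gripper": 1},
    {"wx": 0, "wy": 0, "wz": 0, "tx": -0.01, "ty": 0.06, "tz": 0.036, "gripper": 1},
    {"wx": 0, "wy": 0, "wz": 0, "tx": -0.015, "ty": 0.09, "tz": 0.036, "gripper": 1},
    {"wx": 0, "wy": 0, "wz": 0, "tx": -0.0194, "ty": 0.118, "tz": 0.036, "gripper": 1},
    {"wx": 0, "wy": 0, "wz": 0, "tx": -0.0194, "ty": 0.118, "tz": 0.036, "gripper": 1},
    {"wx": 0, "wy": 0, "wz": 0, "tx": -0.0194, "ty": 0.118, "tz": 0.025, "gripper": 1},
    {"wx": 0, "wy": 0, "wz": 0, "tx": -0.0194, "ty": 0.118, "tz": 0.015, "gripper": 1},
    {"wx": 0, "wy": 0, "wz": 0, "tx": -0.0194, "ty": 0.118, "tz": 0.008, "gripper": 1},
    {"wx": 0, "wy": 0, "wz": 0, "tx": -0.0194, "ty": 0.118, "tz": 0.006, "gripper": 1},
    {"wx": 0, "wy": 0, "wz": 0, "tx": -0.0194, "ty": 0.118, "tz": 0.006, "gripper": 1},
    {"wx": 0, "wy": 0, "wz": 0, "tx": -0.0194, "ty": 0.118, "tz": 0.006, "gripper": 1},
  ],
)

```text
time_s: 8.72
position: [0.561, 0.1659, 0.1411]
tcp_rot: [[-0.987, 0.002, 0.161], [-0.161, -0.002, -0.987], [-0.001, -1.0, 0.002]]
force: [-0.4, -0.5, 1.7]
width: -0.0002
```

Emit:
apply_moves(
  moves=[
    {"wx": 0, "wy": 0, "wz": 0, "tx": 0, "ty": 0, "tz": -0.004, "gripper": 1},
    {"wx": 0, "wy": 0, "wz": 0, "tx": 0, "ty": 0, "tz": -0.0067, "gripper": 1},
    {"wx": 0, "wy": 0, "wz": 0, "tx": 0, "ty": 0, "tz": -0.0067, "gripper": 1},
    {"wx": 0, "wy": 0, "wz": 0, "tx": 0, "ty": 0, "tz": -0.0067, "gripper": 1},
    {"wx": 0, "wy": 0, "wz": 0, "tx": 0, "ty": 0, "tz": -0.0067, "gripper": 1},
  ],
)

```text
time_s: 9.35
position: [0.5613, 0.1661, 0.1346]
tcp_rot: [[-0.987, 0.003, 0.161], [-0.161, -0.002, -0.987], [-0.002, -1.0, 0.002]]
force: [1.1, -0.8, 3.2]
width: 0.0001
```

```bash
python3 - <<'E'
from plant import r
from h import *
for i in range(3):
    p=r.get_image("side"); s=r.read_state();print(s["position"],s["force"])
cv2.imwrite("pics/s3.png",cv2.resize(p["frame"][150:330,230:470,::-1],None,fx=3,fy=3))
E
```

```text
[0.56134842 0.16606587 0.13463646] [1.10915168 0.72880666 3.2615446 ]
[0.56132578 0.16606251 0.13458756] [0.7546982  0.526557   2.55349747]
[0.56133986 0.16606348 0.13460372] [0.62546526 0.56344399 2.23664049]
```

View pics/s3.png

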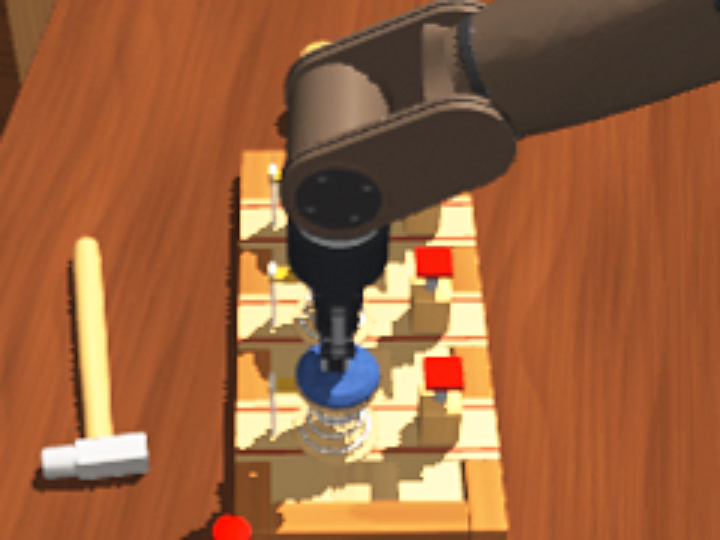

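The left pad is the softest, at about 2.9 N and 9.5 mm. I lift above the left tag and check the pointers before pushing it.

Emit:
apply_moves(
  moves=[
    {"wx": 0, "wy": 0, "wz": 0, "tx": 0, "ty": 0, "tz": 0.02, "gripper": 1},
    {"wx": 0, "wy": 0, "wz": 0, "tx": 0, "ty": 0, "tz": 0.036, "gripper": 1},
    {"wx": 0, "wy": 0, "wz": 0, "tx": -0.028, "ty": -0.004, "tz": 0.036, "gripper": 1},
    {"wx": 0, "wy": 0, "wz": 0, "tx": -0.056, "ty": -0.009, "tz": 0.036, "gripper": 1},
    {"wx": 0, "wy": 0, "wz": 0, "tx": -0.0846, "ty": -0.0131, "tz": 0.036, "gripper": 1},
    {"wx": 0, "wy": 0, "wz": 0, "tx": -0.0846, "ty": -0.0131, "tz": 0.036, "gripper": 1},
    {"wx": 0, "wy": 0, "wz": 0, "tx": -0.0846, "ty": -0.0131, "tz": 0.036, "gripper": 1},
  ],
)

```text
time_s: 10.38
position: [0.4776, 0.153, 0.1716]
tcp_rot: [[-0.987, 0.005, 0.161], [-0.161, -0.001, -0.987], [-0.004, -1.0, 0.002]]
force: [-0.4, 0.2, 0.4]
width: 0.0004
```

```bash
python3 - <<'E'
from plant import r
from h import *
p=r.get_image("side"); s=r.read_state();print(s["position"],s["force"])
cv2.imwrite("pics/s4.png",cv2.resize(p["frame"][190:310,300:410,::-1],None,fx=5,fy=5,interpolation=cv2.INTER_CUBIC))
hsv=cv2.cvtColor(p["frame"],cv2.COLOR_RGB2HSV)
m=(hsv[...,0]>22)&(hsv[...,0]<32)&(hsv[...,1]>150)&(hsv[...,2]>110); m[:,335:]=0;m[:,:310]=0;m[:190]=0;m[310:]=0
n,lab,st,c=cv2.connectedComponentsWithStats(m.astype(np.uint8))
for i in range(1,n):
    if st[i,4]>5: 
        ys,xs=np.where(lab==i);print(st[i],np.median([world(p,y,x) for y,x in zip(ys,xs)],0).round(4))
E
```

```text
[0.47784111 0.15303731 0.17145302] [ 0.33216319 -0.61100711 -0.05305442]
[322 207   4   3   9] [ 0.642  -0.0637  0.0916]
[322 239   4   4  11] [0.6225 0.0571 0.0942]
[322 276   5   4  16] [0.6023 0.1741 0.0937]
```

View pics/s4.png

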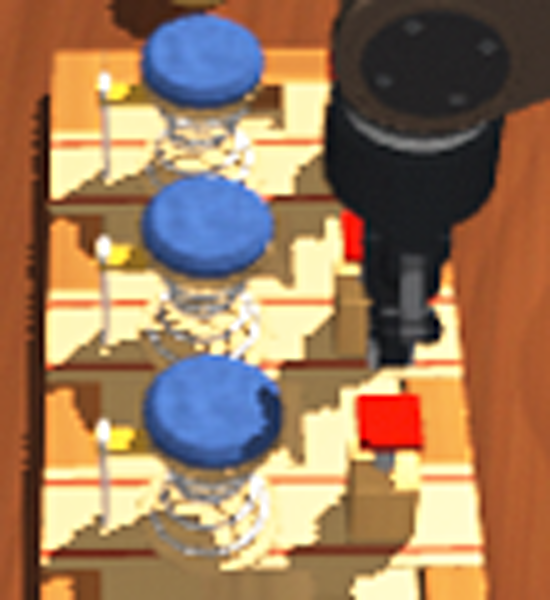

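All three pads are up and all three pointers have dropped. I'll compare with the initial picture to put a number on it.

```bash
python3 - <<'E'
from h import *
im=cv2.imread("pics/side0.png");hsv=cv2.cvtColor(im,cv2.COLOR_BGR2HSV)
m=(hsv[...,0]>22)&(hsv[...,0]<32)&(hsv[...,1]>150)&(hsv[...,2]>110); m[:,335:]=0;m[:,:310]=0;m[:190]=0;m[310:]=0
n,lab,st,c=cv2.connectedComponentsWithStats(m.astype(np.uint8))
for i in range(1,n):
    if st[i,4]>3: print(st[i],c[i])
from plant import r
p=r.get_image("side")
for P in [(.642,-.0637),(.6225,.0571),(.6023,.1741)]:
    q=[cv2.projectPoints(np.array([[*P,z]]),np.array(p["rvec"],float),np.array(p["tvec"],float),np.array(p["K"]),np.array(p["dist_coeffs"]))[0].ravel().round(1) for z in (.095,.105,.115)]
    print(q)
E
```

```text
[319 204   8   3  22] [322.18181818 205.        ]
[319 237   8   3  23] [322.34782609 237.95652174]
[319 273   9   4  30] [322.9        274.63333333]
[array([323.3, 206.8]), array([323.2, 204.2]), array([323.2, 201.6])]
[array([323.1, 240.3]), array([323. , 237.7]), array([323. , 235.1])]
[array([323.4, 276.8]), array([323.4, 274.3]), array([323.3, 271.8])]
```

The pointers moved 2.6–3 px, about 10 mm each. Now I push the left tag.

Emit:
apply_moves(
  moves=[
    {"wx": 0, "wy": 0, "wz": 0, "tx": -0.001, "ty": 0, "tz": -0.02, "gripper": 1},
    {"wx": 0, "wy": 0, "wz": 0, "tx": -0.001, "ty": 0, "tz": -0.036, "gripper": 1},
    {"wx": 0, "wy": 0, "wz": 0, "tx": -0.001, "ty": 0, "tz": -0.044, "gripper": 1},
    {"wx": 0, "wy": 0, "wz": 0, "tx": -0.001, "ty": 0, "tz": -0.05, "gripper": 1},
    {"wx": 0, "wy": 0, "wz": 0, "tx": -0.001, "ty": 0, "tz": -0.056, "gripper": 1},
    {"wx": 0, "wy": 0, "wz": 0, "tx": -0.001, "ty": 0, "tz": -0.061, "gripper": 1},
    {"wx": 0, "wy": 0, "wz": 0, "tx": -0.001, "ty": 0, "tz": -0.064, "gripper": 1},
    {"wx": 0, "wy": 0, "wz": 0, "tx": -0.001, "ty": 0, "tz": -0.064, "gripper": 1},
    {"wx": 0, "wy": 0, "wz": 0, "tx": -0.001, "ty": 0, "tz": -0.064, "gripper": 1},
    {"wx": 0, "wy": 0, "wz": 0, "tx": -0.001, "ty": 0, "tz": -0.064, "gripper": 1},
  ],
)

```text
time_s: 11.72
position: [0.4771, 0.153, 0.1089]
tcp_rot: [[-0.987, 0.004, 0.161], [-0.161, -0.002, -0.987], [-0.003, -1.0, 0.002]]
force: [-5.4, -0.7, 11.6]
width: -0.0001
```

Force rose to 11.6 N at a tip height of 0.090, so the tag is at its stop. I lift straight up, back off and check.

Emit:
apply_moves(
  moves=[
    {"wx": 0, "wy": 0, "wz": 0, "tx": 0, "ty": 0, "tz": 0.02, "gripper": 1},
    {"wx": 0, "wy": 0, "wz": 0, "tx": 0, "ty": 0, "tz": 0.05, "gripper": 1},
    {"wx": 0, "wy": 0, "wz": 0, "tx": 0, "ty": 0, "tz": 0.09, "gripper": 1},
    {"wx": 0, "wy": 0, "wz": 0, "tx": 0, "ty": 0, "tz": 0.14, "gripper": 1},
    {"wx": 0, "wy": 0, "wz": 0, "tx": 0, "ty": -0.05, "tz": 0.14, "gripper": 1},
    {"wx": 0, "wy": 0, "wz": 0, "tx": 0, "ty": -0.1, "tz": 0.14, "gripper": 1},
    {"wx": 0, "wy": 0, "wz": 0, "tx": 0, "ty": -0.15, "tz": 0.14, "gripper": 1},
    {"wx": 0, "wy": 0, "wz": 0, "tx": 0, "ty": -0.2, "tz": 0.14, "gripper": 1},
    {"wx": 0, "wy": 0, "wz": 0, "tx": 0, "ty": -0.25, "tz": 0.14, "gripper": 1},
    {"wx": 0, "wy": 0, "wz": 0, "tx": 0, "ty": -0.3, "tz": 0.14, "gripper": 1},
    {"wx": 0, "wy": 0, "wz": 0, "tx": 0, "ty": -0.35, "tz": 0.14, "gripper": 1},
    {"wx": 0, "wy": 0, "wz": 0, "tx": 0, "ty": -0.4, "tz": 0.14, "gripper": 1},
    {"wx": 0, "wy": 0, "wz": 0, "tx": 0, "ty": -0.4, "tz": 0.14, "gripper": 1},
    {"wx": 0, "wy": 0, "wz": 0, "tx": 0, "ty": -0.4, "tz": 0.14, "gripper": 1},
  ],
)

```text
time_s: 13.48
position: [0.4771, -0.2467, 0.2485]
tcp_rot: [[-0.987, 0.004, 0.161], [-0.161, -0.001, -0.987], [-0.004, -1.0, 0.002]]
force: [-0.7, 0.3, 0.2]
width: -0.0002
```

```bash
python3 - <<'E'
from plant import r
from h import *
p=r.get_image("side"); s=r.read_state();print(s["time_s"],s["position"],s["force"])
cv2.imwrite("pics/s5.png",p["frame"][:,:,::-1])
t=r.get_image("top");cv2.imwrite("pics/t5.png",t["frame"][:,:,::-1])
for n,q in (("side",p),("top",t)):
    hsv=cv2.cvtColor(q["frame"],cv2.COLOR_RGB2HSV)
    m=(((hsv[...,0]<6)|(hsv[...,0]>172))&(hsv[...,1]>140)).astype(np.uint8)
    k,lab,st,c=cv2.connectedComponentsWithStats(m)
    for i in range(1,k):
        if st[i,4]>60:
            ys,xs=np.where(lab==i);print(n,c[i].round(1),np.median([world(q,y,x) for y,x in zip(ys,xs)],0).round(4))
E
```

```text
13.525 [ 0.47712818 -0.24611395  0.24855948] [-0.00772226  0.92444994 -0.35525454]
side [371.2 204.1] [ 0.5127 -0.0794  0.1081]
side [374.  237.1] [0.4939 0.0377 0.1084]
side [376.9 279.1] [0.4735 0.1564 0.0889]
side [306.6 328.1] [0.6054 0.3681 0.168 ]
top [207.6 246. ] [0.6085 0.363  0.1684]
top [408.9 290.1] [ 0.5161 -0.0838  0.1096]
top [356.5 297.9] [0.4967 0.0341 0.1094]
top [305.4 305.1] [0.4765 0.1539 0.0889]
```

View pics/s5.png

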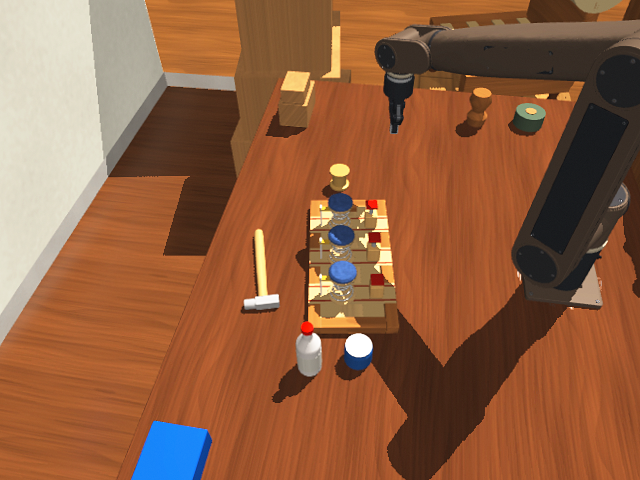

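The left tag (col 377, row 279) sits at about 0.089 m and the other two at about 0.109 m. The pads are up, the bystanders have not moved and the arm is clear, so I hand the job in.

```bash
python3 -c "
from plant import r
print(r.finish_job())"
```

```text
the job is handed in; nothing more can be done
None
```

The left spring is the softest, so I pushed the left tag fully down and handed the job in.

| Pad | Force | Depth |
|---|---|---|
| Left | about 2.9 N | 9.5 mm |
| Right | about 5.9 N | 9.6 mm |
| Middle | about 9.2 N, then 11 N | 7.6 mm, then 9.4 mm |

- **Pointers:** all three had dropped by about 10 mm before I touched any tag. This is an estimate from a shift of 2.6–3 pixels in the side picture.
- **Tags:** the left tag's top is now at about 0.089 m, which is fully down. The other two are at about 0.109 m, still up.
- **Pads and bystanders:** in the last side picture all pads are up, and the hammer, glue, spool and tack tin have not visibly moved.
- **Arm:** it is clear of everything, and the last reading was at 13.5 s.

No check failed or disagreed. My first move call was refused as badly formed, and nothing moved. The sideways force of up to about 5 N during the firm presses was probably friction.

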